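# Seat a roller cone in its cup and rock it free

### The job

Lift the roller cone by its orange knob and set it into the tapered cup of the blue test stand. Pressing it home just firmly enough that the cup turns with it (about 15 N, never over 22 N), rock the cup by the cone alone: anticlockwise until its white line reaches the yellow mark, then clockwise to the red mark, then back to the white middle mark. Let go, leaving the cone seated upright, and leave the bottle, impeller and small bearing alone.

Things in the scene. Friction and masses are not known exactly. Their poses are not given: they have to be found in the camera images.
- cone: Tapered roller cone standing on its small end, 0.24 to 0.39 kg, steel rollers in a brass cage. Origin: centre of the small lower end, z up its axis. Taper radius 16 mm at z=0 growing to 28 mm at z=15; dark rib radius 28 mm to z=21; stem radius 9 mm to z=48; orange bar knob from z=48 to 74. Any yaw of it in the cup will do.
- knob (a point): Centre of the cone's orange bar knob, 61 mm above the cone's origin on its axis: the place to grip. The bar is 46 mm long along the cone's x, 14 mm thick along its y and 26 mm high.
- stand: Fixed test stand; origin: centre of its underside, on the bench, z up. Grey foot 136 x 136 x 12 mm, on it a blue fixed ring, radius 47 to 58 mm, top at z=56. In the ring turns a black rotor (radius 35 to 46 mm, top flush at z=56, a white line on it) that carries the bright steel tapered cup.
- seat_axis (a point): Point on the common axis of rotor and cup, at the stand's top (z=56). The cup's taper matches the cone's, radius 30.5 mm at its lip, and does not give under load. The lip's depth below the stand's top differs by unit, 0 to 16 mm, and is not reported: the seated cone's origin ends 22 to 38 mm above the stand's origin, to be found by feel.
- middle_mark (a point): The fixed white mark on top of the blue ring, on the stand's -x side, 52 mm from the axis. Seen from above, the fixed yellow mark lies 0.436 rad anticlockwise from it round the axis, the red one 0.436 rad clockwise.
- rotor (a joint): Turn of rotor and cup, rad, positive anticlockwise seen from above: 0 when the rotor's white line meets the white middle mark, 0.436 at yellow, -0.436 at red, starts within 0.2 of 0. Drag 0.08 N m, stays where left. Steel on steel is slippery (friction 0.2 to 0.3): below some 8 to 12 N of downward force (the cone's weight included) the cone slips in the cup, and it creeps a little above that.
- thread_lock: Small red bottle with a white nozzle, 32 mm across and 102 mm high, loose; leave alone. Origin at the centre of its underside.
- impeller: Black pump impeller lying on its disc, 56 mm across and 17 mm high, loose; leave alone. Origin at the centre of its underside.
- bearing_1: Small ball bearing, 35 mm across and 11 mm high, loose; leave alone. Origin at the centre of its underside.

How it is judged (in metres and radians):
On the way, in this order (a step that is already met when the one before it is completed fails the run):
1. the cone sits square in the cup and is pressed home with more than 5 N (horizontal distance between cone and seat_axis below 0.002 m and angle between cone's own z axis and vertical below 0.06 rad and z of cone in the frame of stand below 0.0405 m and contact force between cone and stand above 5 N), for 0.2 s.
2. with the cone pressed in the cup, the rotor is rocked anticlockwise to the yellow mark (0.38 rad or more) (value of joint rotor above 0.38 rad and contact force between cone and stand above 3 N and z of cone in the frame of stand below 0.0405 m), for 0.1 s.
3. then clockwise to the red mark (-0.38 rad or less), the cone still pressed in (value of joint rotor below -0.38 rad and contact force between cone and stand above 3 N and z of cone in the frame of stand below 0.0405 m), for 0.1 s.
At the end, for the whole second after the job is handed in: The rotor's line is back within 0.1 rad of the white middle mark, and the cone stands released and at rest in the cup: within 2 mm of the rotor's axis, within 0.06 rad of upright, its origin less than 40.5 mm above the stand's underside (value of joint rotor between -0.1 and 0.1 rad and horizontal distance between cone and seat_axis below 0.002 m and angle between cone's own z axis and vertical below 0.06 rad and z of cone in the frame of stand below 0.0405 m and linear speed of cone below 0.02 m/s); the robot touches nothing.
It fails at once if the cone is pressed on the stand much harder than 22 N: the contact forces round the taper add up to more than 36 N (contact force between cone and stand above 36 N).
It fails at once if the gripper touches the stand or its rotor (contact force between the fingers and stand above 2 N).
It fails at once if a bystander (bottle, impeller, bearing) is shifted more than 20 mm or the bottle tipped (distance of any of thread_lock, impeller, bearing_1 from where it was at the start of the episode above 0.02 m or angle between thread_lock's own z axis and vertical above 0.5 rad).
It also fails if it takes over 72 s, if anything falls off the work surface, if the arm or the gripper's body presses on something with over 40 N, if the wrist force passes 120 N, or if a joint passes its speed limit or range.

### The arm

A 6-joint arm with a two-finger parallel gripper is mounted at the origin on a cart in front of the work surface, level with it; the furniture and walls round the work are solid. World frame = base frame: x ahead of the robot, y to its left, z up, the work surface at z = 0. Lengths are in mm, angles in rad, forces in N, time in s.
With the tool pointing down it reaches from about 350 to 775 mm from the base axis. Payload 7.3 kg.
Tool frame: the origin (TCP) lies on the mounting face of the last link; the fingertips stand 178 mm ahead of it and the grasp point (between the pads) lies 159 mm ahead of it; z points along the fingers, y is the line along which they close (so a half turn about z gives the same grasp; the last joint's range is limited). The gripper opens to 92 mm and grips with 3 to 60 N. Pads are 19 mm wide; open, the fingers measure 130 mm over their backs; the gripper's body (75 mm by 190 mm) begins 47 mm behind the grasp point.
Start: joints at [-1.476, 0.342, 1.524, -0, 1.275, -0.146], TCP at [125.222, -509.85, 404.741] pointing down, gripper open.
Joint ranges: [-2.53, 2.53], [-0.77, 2.02], [0.04, 2.7], [-1, 4.14], [0.28, 2.66], [-3.11, 3.11]. Speed limits (rad/s): [2.57, 2.57, 3.14, 3.14, 3.14, 3.14].

### API

Orientations are given as [roll, pitch, yaw] about the fixed x, y, z axes, in that order (R = Rz(yaw) Ry(pitch) Rx(roll)).
In Python, from plant import bot gives the robot as it stands.
- The arm moves only by the shell command python3 shift.py FILE, which reads ROWS from the file FILE. ROWS is a JSON list that holds a single list of rows (three levels of brackets), with 1 to 5 rows, each of 5 numbers: the finger opening in mm, then dx, dy, dz in units of 25 mm, then a turn about the tool's z in units of 0.05 rad; each row is the pose to reach, as a shift and turn from the pose commanded when the command began, along the tool's axes at that moment; what a row does not reach only later rows make up. A row lasts 1/8 s, in which the tool goes at most 62.5 mm and 0.188 rad, less where a joint would pass 70% of its speed; a pose out of reach is approached as far as the arm can. The fingers move at their own pace and stop on an object; the grip force is fixed at half the most. Time passes only in rows, so rows that do not move let the fingers close. It prints the time, the measured TCP pose, the force, the opening and the grip force at its end. Input that does not fit is refused with a message, and nothing moves.
- bot.get_obs(): the state, without advancing time (a new reading comes with each control period).
- bot.capture(name): name is "side" or "top"; returns a dict with "color" (420x560x3 uint8, red, green, blue), "K" (3x3 intrinsics, pixels), "R" (3x3) and "t" (3): a world point X has camera coordinates R X + t. Camera axes: x right, y down, z forward; pixel columns grow to the right and rows downward; lengths in mm; the calibration is good to about 2 mm. A picture is of the moment at which its call begins. There is no depth.
- bot.close_job(): hands the job in; it is judged then, once.
The state is a dict: "time": time; "joint_positions": joint angles; "dq": joint speeds; "tau": joint torques, N m; "tool_pos": TCP position; "tcp_rot": TCP orientation; "contact_force": force on the tool from outside, world axes, zero at the start; "moment": the same for the moment, N m; "grip_width": finger opening in mm; "finger_force": force on a finger pad.
Only numpy, scipy, OpenCV 4.12 (cv2) and the standard library are available. Lean on these libraries where they do the work, as an engineer would, in place of code of your own. Each camera call takes 0.05 s, during which the arm holds its last target. There are 200 camera calls.

## Working session

There is one attempt and no reset: what is moved stays moved. The work goes in short steps, Python scripts to look and compute and a shell command to move; the robot and the scene stay as the last step left them, time stands still between calls to the robot, and variables do not carry over. Pictures are saved under pics/ and viewed, at most 10 in all, crops included, and the job is handed in when it is done.

```bash
ls; mkdir -p pics; python3 - <<'E'
from plant import bot
import cv2,numpy as np,pickle
d={}
for n in("top","side"):
    c=bot.capture(n); d[n]=c; cv2.imwrite(f"pics/{n}0.png",c["color"][:,:,::-1]); print(n,c["K"].tolist(),np.round(c["R"],4).tolist(),c["t"])
pickle.dump(d,open("cal.pkl","wb"))
o=bot.get_obs(); print(o)
E
```

```text
pics
plant.py
shift.py
top [[388.3303069575667, 0.0, 279.80674805852937], [0.0, 388.3303069575667, 206.31765386942342], [0.0, 0.0, 1.0]] [[-0.0153, -0.9999, -0.0016], [-0.9931, 0.0153, -0.1165], [0.1166, -0.0002, -0.9932]] [102.82431678 574.56283171 835.89978107]
side [[469.36854265886853, 0.0, 275.39193832994425], [0.0, 469.36854265886853, 208.00157746972562], [0.0, 0.0, 1.0]] [[-0.9998, -0.0189, -0.006], [-0.0081, 0.6676, -0.7444], [0.0181, -0.7442, -0.6677]] [543.94103251 -22.26695203 979.32258773]
{'time': 0.1, 'joint_positions': array([-1.47600727e+00,  3.42631327e-01,  1.52494706e+00, -1.31239122e-05,
        1.27537624e+00, -1.45988627e-01]), 'dq': array([ 0.00045972, -0.00166276, -0.00081301, -0.00290367, -0.00034272,
       -0.00045283]), 'tau': array([ 1.18632732e-03, -4.32006419e+01, -2.44693583e+01,  7.18870433e-02,
        5.26256638e-02, -5.29671445e-05]), 'tool_pos': array([ 125.20382724, -509.71969977,  404.11663801]), 'tcp_rot': array([-3.14024335e+00, -1.85709187e-04,  2.40781391e-01]), 'contact_force': array([-0.69467258, -0.2214048 , -0.10814092]), 'moment': array([ 0.02612496, -0.03366068,  0.02848124]), 'finger_force': 0.0, 'grip_width': 91.9492923650443}
```

View pics/top0.png

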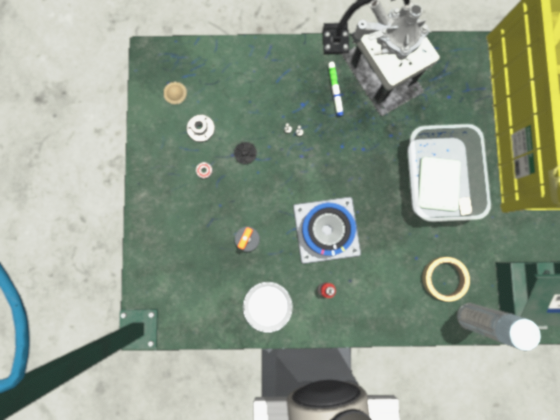

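View pics/side0.png

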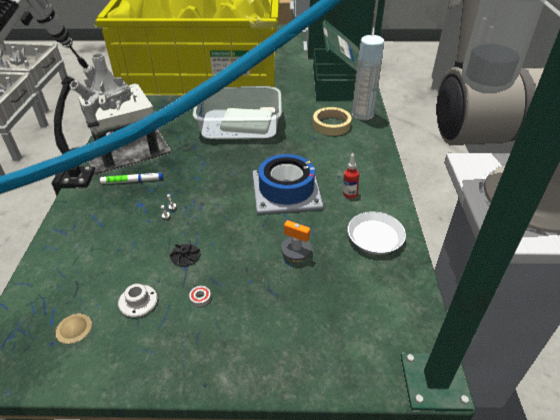

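The top view shows the cone near (246,239), the stand near (328,229) and the bottle near (328,291). In the side view the knob is at about (297,231) and the ring at about (287,180). I'll enlarge these areas.

```bash
python3 - <<'E'
import pickle,cv2
d=pickle.load(open("cal.pkl","rb"))
a=d["top"]["color"][192:267,230:364,::-1]; cv2.imwrite("pics/top1.png",cv2.resize(a,None,fx=5.9,fy=5.9,interpolation=cv2.INTER_CUBIC))
a=d["side"]["color"][148:268,240:340,::-1]; cv2.imwrite("pics/side1.png",cv2.resize(a,None,fx=5,fy=5,interpolation=cv2.INTER_CUBIC))
E
```

```text
(no output)
```

View pics/top1.png

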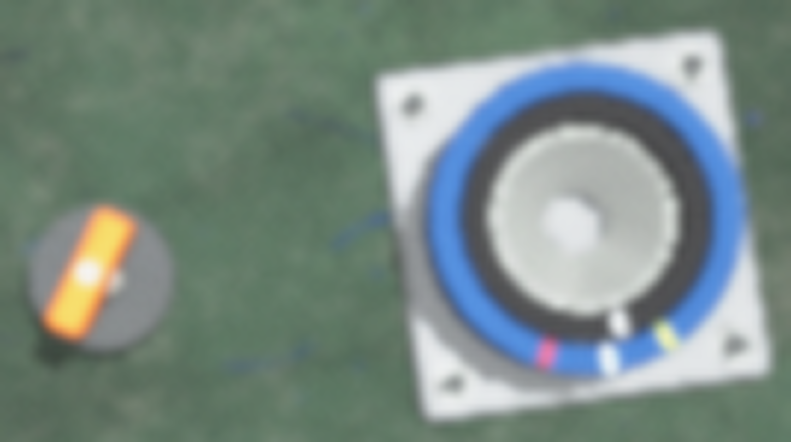

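View pics/side1.png

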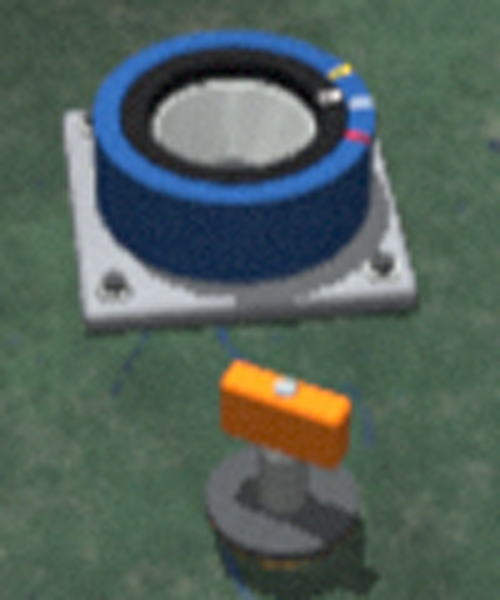

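In the enlarged top view:
- The knob's top has corners (103,207), (136,223), (77,340) and (44,322).
- The ring's outer edge runs x 428..747 and y 62..378.
- The middle mark is at (608,358) and the rotor line at (619,323). Yellow is at (667,336) and red at (547,352).

In the enlarged side view the ring runs x 94..374 and y 30..203. The knob's top corners are about (234,362), (351,399), (340,411) and (222,374).

```bash
cat > h.py <<'E'
import pickle,cv2,numpy as np
from scipy.optimize import least_squares
d=pickle.load(open("cal.pkl","rb"))
sc={"top":(5.9,230,192),"side":(5,240,148)}
def pr(n,X):
    c=d[n]; return cv2.projectPoints(np.atleast_2d(np.float64(X)),cv2.Rodrigues(c["R"])[0],c["t"],c["K"],None)[0][:,0]
def px(n,p):
    s,ox,oy=sc[n]; return (np.float64(p)+.5)/s-.5+[ox,oy]
def onz(n,uv,z):
    c=d[n]; r=c["R"].T@np.linalg.inv(c["K"])@np.append(uv,1); o=-c["R"].T@c["t"]; return (o+r*(z-o[2])/r[2])
E
cat > m.py <<'E'
from h import *
a=np.linspace(0,2*np.pi,721)
def circ(n,c,r,z):
    p=pr(n,np.c_[c[0]+r*np.cos(a),c[1]+r*np.sin(a),0*a+z]); return np.r_[p.min(0),p.max(0)]
m={"top":np.r_[px("top",(428,62)),px("top",(747,378))],"side":np.r_[px("side",(94,30)),px("side",(374,203))]}
for ns in(["top"],["side"],["top","side"]):
    f=least_squares(lambda c:np.concatenate([circ(n,c,58,56)-m[n] for n in ns]),[400,0]); print("stand",ns,f.x,f.fun.round(2))
for n,K in(("top",[(103,207),(136,223),(77,340),(44,322)]),("side",[(234,362),(351,399),(340,411),(222,374)])):
    P=np.array([onz(n,px(n,k),74) for k in K]); print("knob",n,P.mean(0).round(1)); print(P[:,:2].round(1).tolist())
    e=P[[2,3]].mean(0)-P[[0,1]].mean(0) if n=="top" else P[[0,3]].mean(0)-P[[1,2]].mean(0); print("yaw",np.arctan2(e[1],e[0]),np.linalg.norm(e))
for n,M in(("top",dict(mid=(608,358),line=(619,323),yel=(667,336),red=(547,352))),("side",dict(mid=(361,102),line=(330,96),yel=(341,70),red=(357,137)))):
    c=least_squares(lambda c:circ(n,c,58,56)-m[n],[400,0]).x
    for k,p in M.items():
        v=onz(n,px(n,p),56)[:2]-c; print(n,k,np.linalg.norm(v).round(1),np.arctan2(v[1],v[0]).round(3))
E
python3 m.py
```

```text
stand ['top'] [523.07585318 -12.14688276] [ 0.25  0.01 -0.25 -0.01]
stand ['side'] [521.47382406 -14.19885253] [-0.34  0.05  0.34 -0.09]
stand ['top', 'side'] [522.23479693 -12.74820785] [ 0.54  0.39  0.04  0.38 -0.74  0.44 -0.01  0.38]
knob top [505.4 168.9  74. ]
[[528.9, 164.2], [523.0, 152.4], [481.5, 173.7], [488.1, 185.5]]
yaw 2.663037929126774 46.356192406022885
knob side [503.2 165.9  74. ]
[[521.3, 153.8], [480.9, 171.9], [484.9, 177.8], [525.5, 159.9]]
yaw -0.41804861800602544 44.35074630827779
top mid 51.2 -3.025
top line 39.6 -2.877
top yel 51.4 -2.571
top red 51.0 2.818
side mid 52.9 -2.995
side line 41.4 -2.855
side yel 53.9 -2.555
side red 52.3 2.836
```

```bash
python3 - <<'E'
from h import *
for k,n,p,z in[("canbase","top",(470,316),0),("canbase","side",(363,117),0),("cantop z250","top",(524,333),250),("cantop z250","side",(372,40),250),("cantop z200","top",(524,333),200),("cantop z200","side",(372,40),200),("tape","top",(447,279),10),("bottle","top",(328,291),100),("bottle","side",(350,196),0),("rackL","top",(498,270),0),("dish","top",(268,307),0),("post","side",(437,378),0),("vise","top",(400,15),150)]:
    print(k,n,z,onz(n,p,z).round(0))
E
```

```text
canbase top 0 [ 325. -330.    0.]
canbase side 0 [ 322. -317.    0.]
cantop z250 top 250 [ 339. -297.  250.]
cantop z250 side 250 [ 347. -204.  250.]
cantop z200 top 200 [ 328. -327.  200.]
cantop z200 side 200 [ 324. -327.  200.]
tape top 10 [ 408. -280.   10.]
bottle top 100 [395.  -0. 100.]
bottle side 0 [387.   0.   0.]
rackL top 0 [ 426. -401.    0.]
dish top 0 [352. 124.   0.]
post side 0 [302. 407.   0.]
vise top 150 [ 955. -159.  150.]
```
Alternatively arc motion: start radius 525 at azimuth -76°; target radius 531 at azimuth 18°. Cartesian straight at fast speed with radius down to 358 -> base joint rotates quick; limited by 70% speed. "less where a joint would pass". Do waypoints: up 60mm at start, then to (330,-330)@z 464 (over can, tips 286 vs 200, OK), then (490,-60)... then knob. Total ~ 960 mm /62.5 = 16 rows. Fine.

The rows are not in the units I measure in: shifts go in units of 25 mm and turns go in units of 0.05 rad. I convert before sending: 222 mm is 8.88, -115 mm is -4.6, 0.7 rad is 14.

```bash
echo '[[[92, 0, 0, -2.4, 0], [92, 8.88, -4.6, -2.4, 14], [92, 8.88, -4.6, -2.4, 14], [92, 8.88, -4.6, -2.4, 14], [92, 8.88, -4.6, -2.4, 14]]]' > next.json && python3 shift.py next.json
```

```text
time: 0.72
tool_pos: [296.3, -360.7, 464.5]
tcp_rot: [-3.141, 0.0, -0.439]
contact_force: [-0.2, -0.2, -0.2]
grip_width: 91.7
finger_force: 0.0
```

To row units: -298 mm is -11.92, -31 mm is -1.24.

```bash
echo '[[[92, -1.24, -11.92, 0, 0], [92, -1.24, -11.92, 0, 0], [92, -1.24, -11.92, 0, 0], [92, -1.24, -11.92, 0, 0], [92, -1.24, -11.92, 0, 0]]]' > next.json && python3 shift.py next.json; echo '[[[92, -1, -9.84, 0, 0], [92, -1, -9.84, 0, 0], [92, -1, -9.84, 0, 0], [92, -1, -9.84, 0, 0], [92, -1, -9.84, 0, 0]]]' > next.json && python3 shift.py next.json; echo '[[[60, 0, 0, 4.8, 0], [60, 0, 0, 4.8, 0], [60, 0, 0, 4.8, 0]]]' > next.json && python3 shift.py next.json
```

```text
time: 1.35
tool_pos: [392.4, -76.4, 464.7]
tcp_rot: [-3.142, 0.0, -0.433]
contact_force: [1.9, -1.2, 0.5]
grip_width: 92.0
finger_force: 0.0
time: 1.98
tool_pos: [473.4, 158.4, 463.7]
tcp_rot: [3.141, 0.002, -0.428]
contact_force: [0.3, -0.0, 0.3]
grip_width: 91.7
finger_force: 0.0
time: 2.35
tool_pos: [471.7, 154.0, 341.4]
tcp_rot: [3.136, 0.008, -0.435]
contact_force: [0.3, -0.5, 0.6]
grip_width: 66.8
finger_force: 0.0
```

To row units: 60 mm is 2.4, -26 mm is -1.04, 0.03 rad is 0.6.

```bash
echo '[[[60, 0.96, -1.04, 2.4, 0.6], [60, 0.96, -1.04, 2.4, 0.6], [60, 0.96, -1.04, 2.4, 0.6], [60, 0.96, -1.04, 2.4, 0.6]]]' > next.json && python3 shift.py next.json; python3 - <<'E'
from plant import bot
import cv2,numpy as np
a=bot.capture("top")["color"][190:270,190:300,::-1]; b=bot.capture("side")["color"][120:270,240:350,::-1]
a=cv2.resize(a,None,fx=4,fy=4,interpolation=2);b=cv2.resize(b,None,fx=3,fy=3,interpolation=2)
h=np.zeros((450,770,3),np.uint8);h[:320,:440]=a;h[:,440:]=b;cv2.imwrite("pics/pre.png",h)
o=bot.get_obs();print(o["tool_pos"],o["tcp_rot"],o["contact_force"])
E
```

```text
time: 2.85
tool_pos: [506.0, 168.3, 287.4]
tcp_rot: [-3.139, -0.003, -0.464]
contact_force: [-0.5, 0.7, 0.5]
grip_width: 59.9
finger_force: 0.0
[505.75286085 168.3949369  286.8987967 ] [-3.13963274e+00 -2.86135560e-03 -4.63863776e-01] [0.80874965 0.19483019 0.12110525]
```

View pics/pre.png

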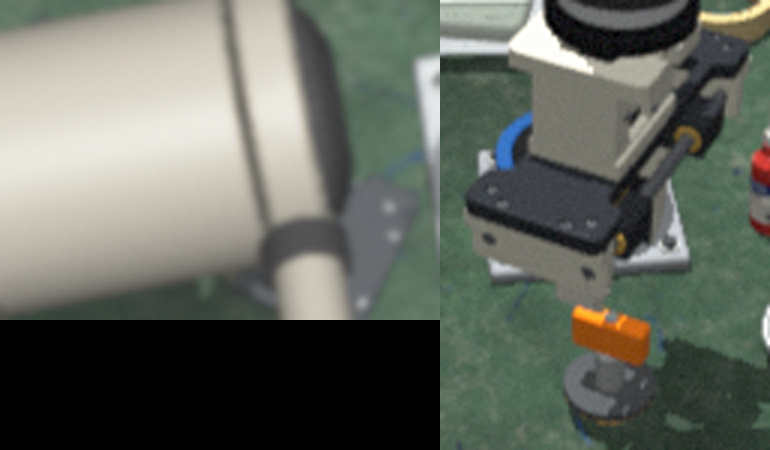

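The side view shows the fingers straight above the orange knob (610,335) and lined up with it. I'll go down and grip.

```bash
echo '[[[60, -0.04, 0.06, 1.6, 0], [60, -0.04, 0.06, 2.56, 0], [60, -0.04, 0.06, 2.56, 0], [60, -0.04, 0.06, 2.56, 0]]]' > next.json && python3 shift.py next.json; echo '[[[5, 0, 0, 0, 0], [5, 0, 0, 0, 0], [5, 0, 0, 0, 0], [5, 0, 0, 0, 0], [5, 0, 0, 0, 0]]]' > next.json && python3 shift.py next.json
```

```text
time: 3.45
tool_pos: [504.7, 167.7, 222.2]
tcp_rot: [-3.14, -0.002, -0.464]
contact_force: [0.4, -0.7, -0.2]
grip_width: 60.0
finger_force: 0.0
time: 4.08
tool_pos: [504.4, 167.8, 220.8]
tcp_rot: [-3.141, -0.0, -0.464]
contact_force: [1.2, 1.4, -0.1]
grip_width: 16.3
finger_force: 30.0
```

```bash
echo '[[[5, 0, 0, 0, 0], [5, 0, 0, 0, 0], [5, 0, 0, 0, 0]]]' > next.json && python3 shift.py next.json
```

```text
time: 4.45
tool_pos: [504.3, 167.8, 220.8]
tcp_rot: [-3.141, -0.0, -0.464]
contact_force: [1.6, 2.5, 0.8]
grip_width: 16.3
finger_force: 30.0
```

```bash
echo '[[[5, 0, 0, -1.2, 0], [5, 0, 0, -3.6, 0], [5, 0, 0, -3.6, 0], [5, 0, 0, -3.6, 0], [5, 0, 0, -3.6, 0]]]' > next.json && python3 shift.py next.json; python3 - <<'E'
from plant import bot
import cv2,numpy as np
b=bot.capture("side")["color"][120:260,230:380,::-1]
cv2.imwrite("pics/lift.png",cv2.resize(b,None,fx=4.2,fy=4.2,interpolation=2))
o=bot.get_obs();print(o["tool_pos"],o["tcp_rot"],o["contact_force"],o["moment"],o["grip_width"])
E
```

```text
time: 5.08
tool_pos: [503.6, 167.5, 308.8]
tcp_rot: [3.139, 0.003, -0.464]
contact_force: [-0.5, 0.0, -2.6]
grip_width: 16.1
finger_force: 29.9
[503.7196661  167.50419032 308.94567327] [ 3.13914656e+00  2.87975197e-03 -4.63792845e-01] [ 0.16725457  0.63952545 -2.54634132] [ 0.05701396  0.04223132 -0.00436188] 16.27197182413591
```

View pics/lift.png

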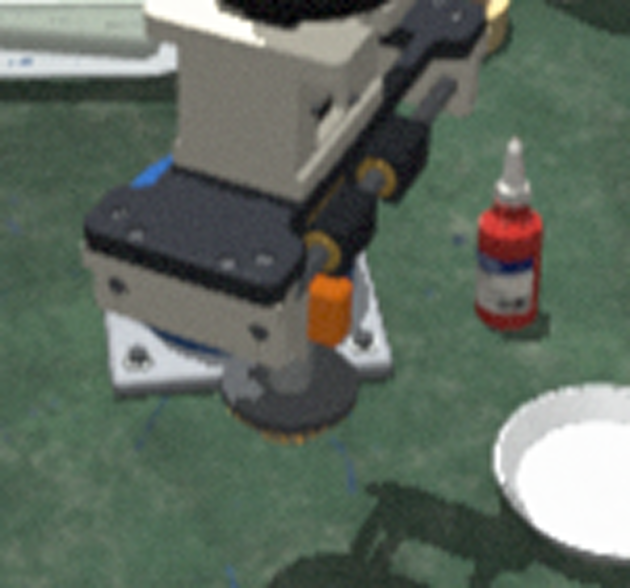

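The cone hangs upright and is gripped centrally. The rib disc is at about (290,388) in the crop, and its weight is about 2.7 N. Next is the move over the stand.

To row units: 153 mm is 6.12, 97.5 mm is 3.9.

```bash
echo '[[[5, 1.92, 3.04, 0, 0], [5, 3.9, 6.12, 0, 0], [5, 3.9, 6.12, 0, 0], [5, 3.9, 6.12, 0, 0], [5, 3.9, 6.12, 0, 0]]]' > next.json && python3 shift.py next.json; echo '[[[5, 0, 0, 0, 0], [5, 0, 0, 0, 0]]]' > next.json && python3 shift.py next.json; python3 - <<'E'
from plant import bot
import cv2,numpy as np
c=bot.capture("side");b=c["color"][120:220,230:350,::-1]
cv2.imwrite("pics/over.png",cv2.resize(b,None,fx=6,fy=6,interpolation=2))
o=bot.get_obs();print(o["tool_pos"],o["tcp_rot"],o["contact_force"],o["moment"],o["grip_width"],o["joint_positions"])
from h import *
P=o["tool_pos"]; z=P[2]-220.8+21; a=np.linspace(0,6.283,400)
p=pr("side",np.c_[P[0]+28*np.cos(a),P[1]+28*np.sin(a),0*a+z]); q=lambda p:((p-[230,120]+.5)*6-.5).round(0)
print("rib",q(p.min(0)),q(p.max(0)))
for C in((522.2,-13),(521.5,-14.2)):
  p=pr("side",np.c_[C[0]+58*np.cos(a),C[1]+58*np.sin(a),0*a+56]);print("ring",q(p.min(0)),q(p.max(0)))
E
```

```text
time: 5.75
tool_pos: [522.7, -12.8, 309.8]
tcp_rot: [3.141, 0.002, -0.465]
contact_force: [0.2, 1.0, -2.7]
grip_width: 16.2
finger_force: 29.9
time: 6.0
tool_pos: [522.9, -11.6, 310.6]
tcp_rot: [3.141, 0.0, -0.462]
contact_force: [-0.7, -0.7, -1.7]
grip_width: 16.1
finger_force: 29.9
[522.88805373 -11.76322326 310.68671353] [ 3.14147931e+00  6.91858259e-05 -4.62001275e-01] [-0.16655254 -1.32960402 -3.3160881 ] [0.05708775 0.05941148 0.02274055] 16.468296975776326 [-1.69068033e-01  4.34132376e-01  1.66454019e+00 -1.02482222e-04
  1.04301905e+00  1.86378118e+00]
rib [253. 126.] [423. 224.]
ring [169. 206.] [509. 413.]
ring [171. 204.] [511. 411.]
```

View pics/over.png

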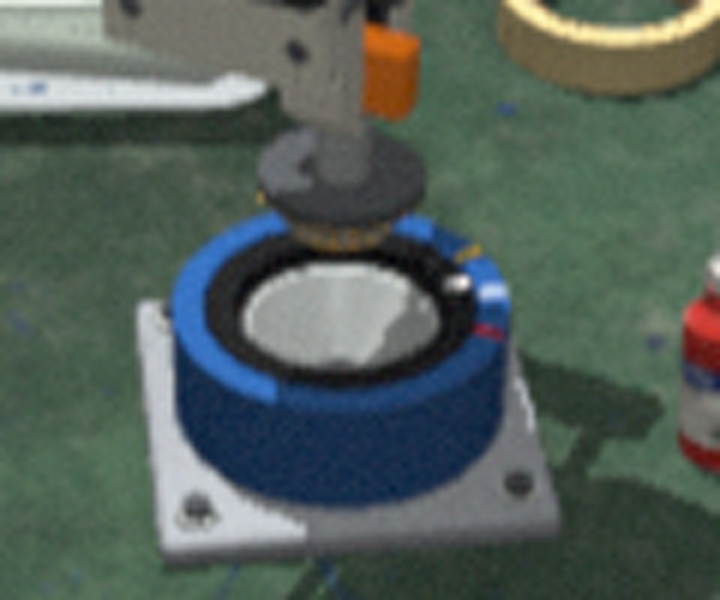

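In the side view the rib spans x 258..426 (axis near 342), and the ring spans 173..510 (axis near 341.5). They agree in x, but the cone looks about 1.5 to 2 mm too far in +y. I'll shift it by that much and lower to just above the highest possible seat.

```bash
echo '[[[5, 0.028, 0.052, 0.8, 0], [5, 0.028, 0.052, 1.84, 0], [5, 0.028, 0.052, 1.84, 0], [5, 0.028, 0.052, 1.84, 0], [5, 0.028, 0.052, 1.84, 0]]]' > next.json && python3 shift.py next.json; echo '[[[5, 0, 0, 0.12, 0], [5, 0, 0, 0.12, 0]]]' > next.json && python3 shift.py next.json;  echo '[[[5, 0, 0, 0.08, 0], [5, 0, 0, 0.08, 0]]]' > next.json && python3 shift.py next.json
```

```text
time: 6.68
tool_pos: [523.4, -14.2, 265.8]
tcp_rot: [-3.141, -0.002, -0.464]
contact_force: [0.3, 0.2, -3.0]
grip_width: 16.0
finger_force: 29.9
time: 6.92
tool_pos: [522.9, -14.3, 261.8]
tcp_rot: [3.141, -0.0, -0.464]
contact_force: [0.1, 0.3, -3.2]
grip_width: 16.2
finger_force: 29.9
time: 7.18
tool_pos: [522.9, -14.3, 259.5]
tcp_rot: [3.141, 0.0, -0.464]
contact_force: [0.5, 0.5, -3.2]
grip_width: 16.0
finger_force: 29.9
```

```bash
for i in 1; do :; done; echo '[[[5, 0, 0, 0.06, 0], [5, 0, 0, 0.06, 0]]]' > next.json && python3 shift.py next.json; echo '[[[5, 0, 0, 0.06, 0], [5, 0, 0, 0.06, 0]]]' > next.json && python3 shift.py next.json; echo '[[[5, 0, 0, 0.06, 0], [5, 0, 0, 0.06, 0]]]' > next.json && python3 shift.py next.json
```

```text
time: 7.42
tool_pos: [522.9, -14.3, 258.1]
tcp_rot: [3.141, 0.0, -0.464]
contact_force: [-0.4, 0.0, -2.1]
grip_width: 16.4
finger_force: 29.9
time: 7.68
tool_pos: [523.0, -14.3, 256.6]
tcp_rot: [3.141, 0.0, -0.464]
contact_force: [0.8, -0.1, -2.6]
grip_width: 15.9
finger_force: 29.9
time: 7.92
tool_pos: [523.0, -14.3, 255.1]
tcp_rot: [3.141, 0.0, -0.464]
contact_force: [-0.0, -0.3, -2.2]
grip_width: 16.5
finger_force: 29.9
```

```bash
echo '[[[5, 0, 0, 0.06, 0], [5, 0, 0, 0.06, 0]]]' > next.json && python3 shift.py next.json
```

```text
time: 8.18
tool_pos: [523.0, -14.3, 253.6]
tcp_rot: [3.141, 0.0, -0.464]
contact_force: [0.3, -0.2, -3.1]
grip_width: 16.2
finger_force: 29.9
```

To row units: 1 mm is 0.04.

```bash
echo '[[[5, 0, 0, 0.04, 0], [5, 0, 0, 0.04, 0]]]' > next.json && python3 shift.py next.json
```

```text
time: 8.43
tool_pos: [523.0, -14.3, 252.6]
tcp_rot: [3.141, 0.0, -0.464]
contact_force: [-0.9, -0.1, -3.1]
grip_width: 16.3
finger_force: 29.9
```

```bash
echo '[[[5, 0, 0, 0.04, 0], [5, 0, 0, 0.04, 0]]]' > next.json && python3 shift.py next.json
```

```text
time: 8.68
tool_pos: [523.0, -14.3, 251.6]
tcp_rot: [3.141, 0.0, -0.464]
contact_force: [-0.3, -0.3, -3.2]
grip_width: 16.2
finger_force: 29.9
```

```bash
echo '[[[5, 0, 0, 0.028, 0], [5, 0, 0, 0.028, 0]]]' > next.json && python3 shift.py next.json
```

```text
time: 8.93
tool_pos: [523.1, -14.2, 251.1]
tcp_rot: [-3.141, -0.0, -0.464]
contact_force: [-0.8, 0.5, -1.6]
grip_width: 16.1
finger_force: 29.9
```

To row units: 0.5 mm is 0.02.

```bash
echo '[[[5, 0, 0, 0.02, 0], [5, 0, 0, 0.02, 0]]]' > next.json && python3 shift.py next.json
```

```text
time: 9.18
tool_pos: [523.1, -14.1, 250.8]
tcp_rot: [-3.141, -0.001, -0.464]
contact_force: [-0.2, 2.8, 1.6]
grip_width: 16.3
finger_force: 30.0
```

```bash
python3 - <<'E'
from plant import bot
import numpy as np
for i in range(3):
    bot.capture("side"); o=bot.get_obs(); print(o["tool_pos"].round(2),o["contact_force"].round(1),o["moment"].round(3),o["tcp_rot"].round(4))
E
```

```text
[523.12 -14.14 250.81] [0.4 3.2 1.2] [ 0.493 -0.021  0.032] [-3.1412e+00 -6.0000e-04 -4.6380e-01]
[523.12 -14.14 250.79] [0.9 3.1 1.1] [ 0.565 -0.014 -0.025] [-3.1412e+00 -6.0000e-04 -4.6380e-01]
[523.12 -14.15 250.78] [-0.9  2.4  2.2] [ 0.583 -0.056 -0.014] [-3.1412e+00 -6.0000e-04 -4.6390e-01]
```

One-sided contact: the cup wall pushes the cone +y at about 3 N. I'll shift +y to centre it.

```bash
cat > r.py <<'E'
from plant import bot
import numpy as np
L=[]
for i in range(3):
    bot.capture("side"); o=bot.get_obs(); L.append(np.r_[o["tool_pos"],o["contact_force"],o["moment"],o["tcp_rot"][2]])
print(np.mean(L,0).round(3),o["time"])
E
echo '[[[5, -0.0108, -0.0216, 0, 0], [5, -0.0108, -0.0216, 0, 0]]]' > next.json && python3 shift.py next.json;python3 r.py
```

```text
time: 9.57
tool_pos: [523.1, -13.7, 250.5]
tcp_rot: [3.141, -0.0, -0.464]
contact_force: [0.3, 1.7, -0.6]
grip_width: 15.7
finger_force: 30.0
[ 5.23057e+02 -1.37300e+01  2.50489e+02  9.98000e-01  1.68300e+00
  5.24000e-01  3.09000e-01 -1.45000e-01  1.10000e-02 -4.64000e-01] 9.725
```

To row units: 0.4 mm is 0.016.

```bash
echo '[[[5, 0, 0, 0.016, 0], [5, 0, 0, 0.016, 0]]]' > next.json && python3 shift.py next.json;python3 r.py
```

```text
time: 9.98
tool_pos: [523.1, -13.6, 250.3]
tcp_rot: [-3.141, -0.0, -0.464]
contact_force: [0.2, 2.5, 1.4]
grip_width: 16.1
finger_force: 30.0
[ 5.23053e+02 -1.36250e+01  2.50226e+02  8.02000e-01  2.65500e+00
  1.17500e+00  4.99000e-01 -1.03000e-01  2.40000e-02 -4.64000e-01] 10.125
```

Still off to −y, so shift further.

```bash
echo '[[[5, -0.012, -0.036, 0, 0], [5, -0.012, -0.036, 0.024, 0], [5, -0.012, -0.036, 0.024, 0]]]' > next.json && python3 shift.py next.json;python3 r.py
```

```text
time: 10.5
tool_pos: [523.1, -12.8, 249.4]
tcp_rot: [3.141, 0.0, -0.464]
contact_force: [0.0, 1.5, -0.1]
grip_width: 16.0
finger_force: 29.9
[ 5.23098e+02 -1.27610e+01  2.49396e+02  7.32000e-01  1.39800e+00
 -8.84000e-01  2.89000e-01 -1.21000e-01 -0.00000e+00 -4.64000e-01] 10.65
```

To row units: 0.4 mm is 0.016.

```bash
echo '[[[5, 0, 0, 0.016, 0], [5, 0, 0, 0.016, 0]]]' > next.json && python3 shift.py next.json;python3 r.py
```

```text
time: 10.9
tool_pos: [523.2, -12.7, 249.2]
tcp_rot: [-3.142, -0.0, -0.464]
contact_force: [0.8, 1.9, -0.3]
grip_width: 16.2
finger_force: 30.0
[ 5.23160e+02 -1.27140e+01  2.49199e+02  8.96000e-01  1.92500e+00
  4.63000e-01  3.98000e-01 -1.21000e-01 -7.00000e-03 -4.64000e-01] 11.05
```

To row units: 0.8 mm is 0.032, -1.1 mm is -0.044.

```bash
echo '[[[5, -0.004, -0.044, 0.008, 0], [5, -0.004, -0.044, 0.032, 0], [5, -0.004, -0.044, 0.032, 0]]]' > next.json && python3 shift.py next.json;python3 r.py
```

```text
time: 11.42
tool_pos: [523.5, -12.2, 249.0]
tcp_rot: [3.141, -0.001, -0.464]
contact_force: [-2.4, -3.3, 6.9]
grip_width: 16.0
finger_force: 30.0
[ 5.23461e+02 -1.22150e+01  2.48952e+02 -2.95400e+00 -2.36500e+00
  6.87500e+00 -4.60000e-01  4.22000e-01  2.70000e-02 -4.64000e-01] 11.575
```

To row units: 0.4 mm is 0.016.

```bash
echo '[[[5, 0, 0, 0.016, 0], [5, 0, 0, 0.016, 0]]]' > next.json && python3 shift.py next.json;python3 r.py
```

```text
time: 11.82
tool_pos: [523.5, -12.2, 248.9]
tcp_rot: [3.141, -0.001, -0.464]
contact_force: [-3.2, -2.3, 11.1]
grip_width: 16.1
finger_force: 30.0
[ 5.23474e+02 -1.22240e+01  2.48905e+02 -3.00400e+00 -2.74700e+00
  9.91200e+00 -4.04000e-01  6.43000e-01 -2.70000e-02 -4.64000e-01] 11.975
```

Seated: TCP z is 248.9, so the cone's origin is about 28 mm above the bench, within the 22 to 38 mm range. I'll relax the lateral load and press to about 15 N.

To row units: 0.5 mm is 0.02, 0.4 mm is 0.016.

```bash
echo '[[[5, -0.008, 0.02, 0, 0], [5, -0.008, 0.02, 0.016, 0], [5, -0.008, 0.02, 0.016, 0]]]' > next.json && python3 shift.py next.json;python3 r.py
```

```text
time: 12.35
tool_pos: [523.3, -12.4, 248.8]
tcp_rot: [3.141, -0.002, -0.464]
contact_force: [-2.5, -1.0, 11.7]
grip_width: 16.2
finger_force: 30.0
[ 5.23267e+02 -1.23570e+01  2.48836e+02 -3.33500e+00 -5.34000e-01
  1.12480e+01 -1.67000e-01  5.79000e-01  1.50000e-02 -4.64000e-01] 12.5
```

To row units: -0.3 mm is -0.012, 0.2 mm is 0.008, -0.14 rad is -2.8.

```bash
echo '[[[5, -0.012, 0.008, 0.008, -0.4], [5, -0.012, 0.008, 0.008, -1.2], [5, -0.012, 0.008, 0.008, -2], [5, -0.012, 0.008, 0.008, -2.8]]]' > next.json && python3 shift.py next.json;python3 r.py; cat > look.py <<'E'
import sys
from plant import bot
import cv2
b=bot.capture("side")["color"][145:200,255:325,::-1]
cv2.imwrite(sys.argv[1],cv2.resize(b,None,fx=10,fy=10,interpolation=2))
E
python3 look.py pics/t1.png
```

```text
time: 13.0
tool_pos: [523.1, -12.4, 248.8]
tcp_rot: [3.141, -0.002, -0.323]
contact_force: [-2.4, -1.4, 12.0]
grip_width: 16.3
finger_force: 30.0
[ 5.23113e+02 -1.24100e+01  2.48811e+02 -2.32600e+00 -4.23000e-01
  1.24580e+01 -1.55000e-01  4.33000e-01 -4.80000e-02 -3.23000e-01] 13.15
```

View pics/t1.png

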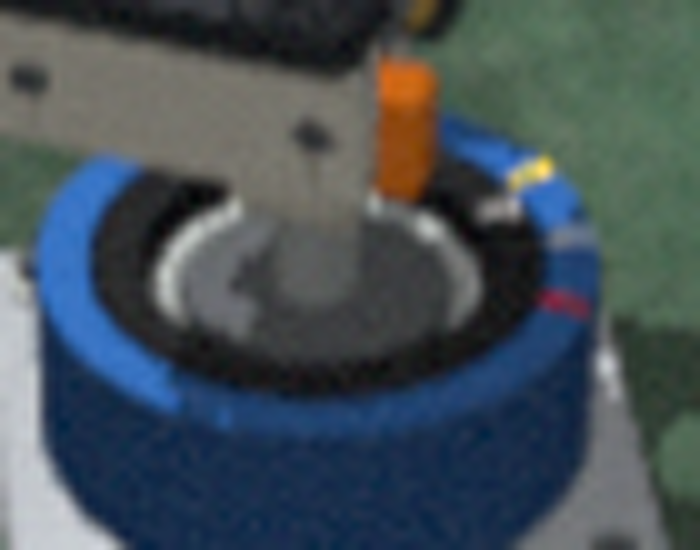

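The line is at (500,208), between the white mark (572,235) and the yellow mark (530,172), so it follows the cone. I'll measure its angle in code by sampling around the rotor annulus.

```bash
cat > ang.py <<'E'
from h import *
from plant import bot
C=np.array([521.47,-14.2]); a=np.arange(-0.75,0.75,.01)-2.995
def prof(im,rs):
    g=im.min(2).astype(np.float32)  # white = all channels high
    s=0
    for r in rs:
        p=pr("side",np.c_[C[0]+r*np.cos(a),C[1]+r*np.sin(a),0*a+56]).astype(np.float32)
        s=s+cv2.remap(g,p[:,0][None],p[:,1][None],cv2.INTER_LINEAR)[0]
    s=s/len(rs); w=np.clip(s-np.median(s)-.5*(s.max()-np.median(s)),0,None); return (w*(a+2.995)).sum()/w.sum(), s.max(), np.median(s)
if __name__=="__main__":
    for n,im in(("start",d["side"]["color"]),("now",bot.capture("side")["color"])):
        print(n,"line",np.round(prof(im,(39,40.5,42)),3),"mid",np.round(prof(im,(51,52,53)),3))
E
python3 ang.py
```

```text
start line [1.45000e-01 1.66963e+02 4.08160e+01] mid [1.00000e-03 1.80542e+02 6.50290e+01]
now line [  0.268 122.944  24.753] mid [  0.346 127.918  52.023]
```

To row units: -0.2 mm is -0.008, 0.1 mm is 0.004, -0.175 rad is -3.5.

```bash
echo '[[[5, -0.008, 0.004, 0, -1], [5, -0.008, 0.004, 0, -1.8], [5, -0.008, 0.004, 0, -2.6], [5, -0.008, 0.004, 0, -3.5], [5, -0.008, 0.004, 0, -3.5]]]' > next.json && python3 shift.py next.json;python3 r.py;python3 ang.py
```

```text
time: 13.88
tool_pos: [523.1, -12.4, 248.8]
tcp_rot: [3.141, -0.003, -0.148]
contact_force: [-1.4, -0.7, 11.6]
grip_width: 16.1
finger_force: 30.0
[ 5.23057e+02 -1.24620e+01  2.48822e+02 -1.97800e+00 -4.88000e-01
  1.13970e+01 -1.60000e-01  2.86000e-01 -4.60000e-02 -1.49000e-01] 14.025
start line [1.45000e-01 1.66963e+02 4.08160e+01] mid [1.00000e-03 1.80542e+02 6.50290e+01]
now line [  0.442 185.547  25.395] mid [  0.344 127.396  46.871]
```

To row units: -0.1 mm is -0.004, 0.1 mm is 0.004, 0.33 rad is 6.6.

```bash
echo '[[[5, -0.004, 0, 0.004, 1], [5, -0.004, 0, 0.004, 2.4], [5, -0.004, 0, 0.004, 3.8], [5, -0.004, 0, 0.004, 5.2], [5, -0.004, 0, 0.004, 6.6]]]' > next.json && python3 shift.py next.json;python3 r.py;python3 ang.py
```

```text
time: 14.7
tool_pos: [522.9, -12.4, 248.8]
tcp_rot: [-3.141, -0.003, -0.481]
contact_force: [-1.8, -0.6, 13.0]
grip_width: 16.0
finger_force: 30.0
[ 5.22923e+02 -1.23410e+01  2.48804e+02 -1.51300e+00 -5.93000e-01
  1.22390e+01 -3.80000e-02  3.64000e-01  1.20000e-02 -4.81000e-01] 14.85
start line [1.45000e-01 1.66963e+02 4.08160e+01] mid [1.00000e-03 1.80542e+02 6.50290e+01]
now line [  0.138 106.029  26.739] mid [  0.165 150.465  53.148]
```

To row units: 0.3 rad is 6.

```bash
echo '[[[5, 0, 0, 0, 1.2], [5, 0, 0, 0, 2.4], [5, 0, 0, 0, 3.6], [5, 0, 0, 0, 4.8], [5, 0, 0, 0, 6]]]' > next.json && python3 shift.py next.json;python3 r.py;python3 ang.py
```

```text
time: 15.52
tool_pos: [522.9, -12.3, 248.8]
tcp_rot: [-3.14, -0.002, -0.781]
contact_force: [-1.9, 0.4, 13.1]
grip_width: 16.3
finger_force: 30.0
[ 5.22863e+02 -1.22520e+01  2.48802e+02 -2.18700e+00  4.18000e-01
  1.32520e+01  8.20000e-02  4.12000e-01  2.10000e-02 -7.81000e-01] 15.675
start line [1.45000e-01 1.66963e+02 4.08160e+01] mid [1.00000e-03 1.80542e+02 6.50290e+01]
now line [ -0.169 117.937  25.723] mid [1.00000e-03 1.84697e+02 5.18800e+01]
```

To row units: 0.265 rad is 5.3.

```bash
echo '[[[5, 0, 0, 0, 1.2], [5, 0, 0, 0, 2.4], [5, 0, 0, 0, 3.6], [5, 0, 0, 0, 5.3], [5, 0, 0, 0, 5.3]]]' > next.json && python3 shift.py next.json;python3 r.py;python3 ang.py
```

```text
time: 16.35
tool_pos: [522.8, -12.1, 248.8]
tcp_rot: [-3.14, -0.002, -1.045]
contact_force: [-2.1, 0.8, 13.2]
grip_width: 15.7
finger_force: 30.0
[ 5.22830e+02 -1.21450e+01  2.48799e+02 -1.87700e+00  1.15300e+00
  1.27350e+01  2.27000e-01  4.11000e-01 -4.00000e-03 -1.04400e+00] 16.5
start line [1.45000e-01 1.66963e+02 4.08160e+01] mid [1.00000e-03 1.80542e+02 6.50290e+01]
now line [ -0.427 117.802  24.604] mid [-2.00000e-03  1.85598e+02  5.31580e+01]
```

The rotor is at −0.427, past the red threshold. Now back to the middle.

```bash
echo '[[[5, 0, 0, 0, -1.4], [5, 0, 0, 0, -3], [5, 0, 0, 0, -4.6], [5, 0, 0, 0, -6.2], [5, 0, 0, 0, -7.6]]]' > next.json && python3 shift.py next.json;python3 r.py;python3 ang.py
```

```text
time: 17.18
tool_pos: [522.9, -12.3, 248.8]
tcp_rot: [-3.141, -0.003, -0.662]
contact_force: [-2.2, 0.6, 12.5]
grip_width: 16.6
finger_force: 30.0
[ 5.22873e+02 -1.22940e+01  2.48804e+02 -1.85000e+00  3.40000e-02
  1.27170e+01  3.10000e-02  4.19000e-01 -3.70000e-02 -6.61000e-01] 17.325
start line [1.45000e-01 1.66963e+02 4.08160e+01] mid [1.00000e-03 1.80542e+02 6.50290e+01]
now line [-7.70000e-02  1.15924e+02  2.87880e+01] mid [1.00000e-03 1.84027e+02 5.29690e+01]
```

Turn 0.09 more, unload the press to about 6 N, and check.

```bash
echo '[[[5, 0, 0, 0, -1], [5, 0, 0, 0, -1.7], [5, 0, 0, 0, -1.7], [5, 0, 0, -0.036, -1.7], [5, 0, 0, -0.036, -1.7]]]' > next.json && python3 shift.py next.json;python3 r.py;python3 ang.py
```

```text
time: 18.0
tool_pos: [522.8, -12.3, 248.9]
tcp_rot: [-3.141, -0.002, -0.579]
contact_force: [0.3, 0.2, 6.9]
grip_width: 16.1
finger_force: 30.0
[ 5.22849e+02 -1.22990e+01  2.48900e+02 -4.29000e-01 -3.74000e-01
  7.62200e+00 -6.00000e-03  7.20000e-02 -7.50000e-02 -5.79000e-01] 18.15
start line [1.45000e-01 1.66963e+02 4.08160e+01] mid [1.00000e-03 1.80542e+02 6.50290e+01]
now line [4.00000e-03 1.12333e+02 2.71730e+01] mid [9.40000e-02 1.63733e+02 5.21070e+01]
```

To row units: -0.6 mm is -0.024.

```bash
echo '[[[5, 0, 0, -0.024, 0], [5, 0, 0, -0.024, 0], [40, 0, 0, -0.024, 0], [40, 0, 0, -0.024, 0], [40, 0, 0, -0.024, 0]]]' > next.json && python3 shift.py next.json;python3 r.py; echo '[[[40, 0, 0, -0.024, 0], [40, 0, 0, -0.8, 0], [40, 0, 0, -2.4, 0], [40, 0, 0, -4.4, 0], [40, 0, 0, -4.4, 0]]]' > next.json && python3 shift.py next.json; echo '[[[40, 0, -2.4, -2.4, 0], [40, 0, -4.8, -2.4, 0], [40, 0, -7.2, -2.4, 0], [40, 0, -7.2, -2.4, 0], [40, 0, -7.2, -2.4, 0]]]' > next.json && python3 shift.py next.json; python3 ang.py; python3 look.py pics/end.png
```

```text
time: 18.82
tool_pos: [522.2, -12.1, 248.2]
tcp_rot: [3.141, 0.001, -0.579]
contact_force: [-0.5, -0.5, 0.2]
grip_width: 38.7
finger_force: 0.0
[ 5.22284e+02 -1.20830e+01  2.48429e+02  3.58000e-01 -1.98000e-01
 -2.80000e-01  7.20000e-02  4.50000e-02 -8.00000e-03 -5.79000e-01] 18.975
time: 19.6
tool_pos: [523.2, -12.2, 362.6]
tcp_rot: [-3.138, -0.008, -0.579]
contact_force: [0.3, 0.4, -0.3]
grip_width: 40.3
finger_force: 0.0
time: 20.23
tool_pos: [620.9, 139.1, 417.0]
tcp_rot: [3.139, 0.002, -0.577]
contact_force: [-0.6, -0.5, -0.7]
grip_width: 40.0
finger_force: 0.0
start line [1.45000e-01 1.66963e+02 4.08160e+01] mid [1.00000e-03 1.80542e+02 6.50290e+01]
now line [5.00000e-03 1.90629e+02 4.33820e+01] mid [2.00000e-03 1.88052e+02 7.02050e+01]
```

View pics/end.png

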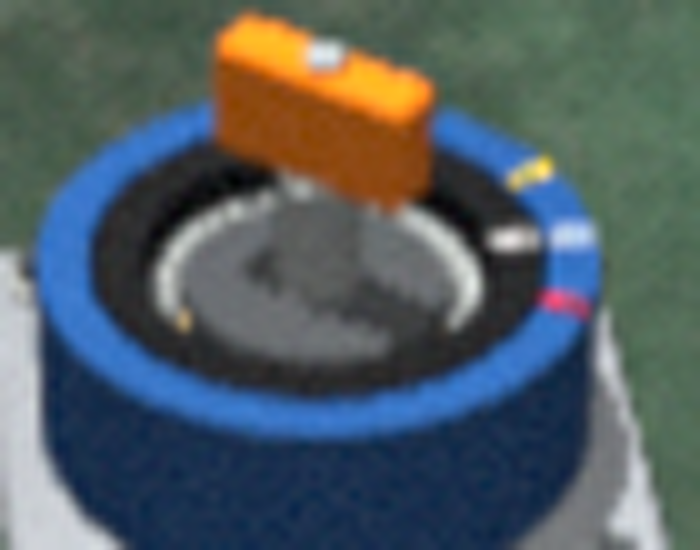

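The cone sits upright and centred in the cup. The rotor line (513,238) meets the white mark (572,235), and the gripper is clear.

```bash
echo '[[[40, 0, 0, 0, 0], [40, 0, 0, 0, 0]]]' > next.json && python3 shift.py next.json; python3 -c "
from plant import bot
print(bot.close_job())"
```

```text
time: 20.58
tool_pos: [620.7, 137.6, 419.0]
tcp_rot: [-3.142, -0.0, -0.58]
contact_force: [-0.9, -0.4, -0.5]
grip_width: 40.1
finger_force: 0.0
the job is handed in; nothing more can be done
None
```

The job is handed in (no verdict was returned): the cone was seated, pressed at about 15–16 N and rocked to about +0.44 rad (yellow) and −0.43 rad (red), then released upright in the cup with the rotor line about 0.005 rad from the white mark.

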